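# Zero the spring tester and hold the clasp arm wound to its stop

### The job

On the bench spring tester for bag clasps, first, with the sprung clasp arm at rest, turn the tare knob until its pointer reads zero (points at the one long, broad mark of the dial). Then swing the clasp arm forward, away from the robot, against its spring all the way to its stop post and keep it there: finish while the gripper is still holding the arm wound against the stop, the pointer still at zero. Leave the other things on the bench where they are.

Things in the scene. Friction and masses are not known exactly. Their poses are not given: they have to be found in the camera images.
- tester: Spring tester fixed to the bench: dark steel plate 180 (x) x 300 (y) x 12 mm. Origin: centre of its underside; own x points away from the robot (turned up to 20 degrees either way), y left, z up. In this frame the dial (radius 50, top 30 mm above bench) with tare knob is centred at x 0, y +88 mm; the round pivot body (radius 24, top 32 mm above bench) of the clasp arm at x 0, y -20 mm.
- tare_knob (a joint): Knob angle about its vertical axis, rad; positive = counter-clockwise from above; 0 = pointer along the tester's own +x, at the long broad zero mark (a small steel lug stands outside the rim there). Short marks are 0.2 rad apart. Starts 0.4 to 1.4 rad counter-clockwise of zero, turns within +-1.7, has friction (0.06 N m) and stays where left.
- tare_grip (a point): Point on the knob's axis, 58 mm above the bench. Black round skirt (radius 21 mm, 32 to 38 mm above the bench), on it an upright grip bar 40 mm long, 14 mm wide, up to 65 mm above the bench. A thin flat pointer blade sticks out to 44 mm from the axis, close over the dial. The bar's length runs along the pointer; pinch it across its 14 mm width from above.
- clasp_arm (a joint): Swing of the clasp arm about its vertical pivot, rad; 0 = at rest; grows counter-clockwise from above, that is forward, away from the robot; 1.12 = against the stop post (end of travel). A torsion spring drives it back: at the stud about 1.7 N at rest, 5.4 N at the stop; let go, it returns to 0.
- clasp_stud (a point): Point on the axis of the upright steel stud at the arm's end, 84 mm above the bench. Stud: 14 mm diameter, 56 to 101 mm above the bench, 105 mm from the pivot axis; pinch it from above or push it from behind. The arm is a flat bar 14 mm wide, 46 to 56 mm above the bench; from the pivot it points at -122 degrees from the tester's x at rest, at -58 degrees at the stop.
- clasp_pivot (a point): Point on the clasp arm's pivot axis, 50 mm above the bench, fixed on the tester.
- stop_top (a point): Top centre of the stop post, a plain steel post of 16 mm diameter, top 58 mm above the bench, 64 mm from the pivot axis on the far side; the arm's leading side meets it at full swing. (A thinner rest post, 12 mm, top 54 mm, stands behind the arm at rest.)
- ink_a: Bystander: black square ink bottle 34 x 34 mm with dropper, 82 mm tall, beyond the tester. Origin under its centre, as for all bystanders.
- ink_b: Bystander: a second such ink bottle, beyond the tester.
- tumbler: Bystander: glass tumbler, 68 mm across, 85 mm tall, left of the tester.
- tape_roll: Bystander: paper tape roll lying flat, 80 mm across, 22 mm high, right of the tester.
- bag_ring: Bystander: small brass ring, 26 mm across, 6 mm high, lying on the tester's plate on the robot's side between knob and arm.
- crystal: Bystander: pinkish resin crystal cluster about 50 x 45 x 60 mm, left of the tester.

How it is judged (in metres and radians):
On the way:
1. the tare pointer reads zero (within half a division, 0.1 rad) while the clasp arm is at rest (value of joint tare_knob between -0.1 and 0.1 rad and value of joint clasp_arm below 0.15 rad), for 0.3 s.
At the end, for the whole second after the job is handed in: The gripper holds the clasp arm wound to its stop (joint above 1.06 of 1.12 rad, robot pressing on it with more than 1.5 N) and the tare pointer is still within 0.1 rad (half a division) of zero (value of joint tare_knob between -0.1 and 0.1 rad and value of joint clasp_arm above 1.06 rad and contact force between any of the fingers, the arm and tester above 1.5 N); the arm keeps its last pose, push and grip.
It fails at once if a bystander is pushed away (more than 30 mm) (distance of any of ink_a, ink_b, tumbler, tape_roll, bag_ring, crystal from where it was at the start of the episode above 0.03 m).
It fails at once if a bystander is tipped over (angle between any of ink_a, ink_b, tumbler, tape_roll, bag_ring, crystal's own z axis and vertical above 0.6 rad).
It also fails if it takes over 45 s, if anything falls off the work surface, if the arm or the gripper's body presses on something with over 40 N, if the wrist force passes 120 N, or if a joint passes its speed limit or range.

### The arm

A 6-joint arm with a two-finger parallel gripper is mounted at the origin on the work surface. World frame = base frame: x ahead of the robot, y to its left, z up, the work surface at z = 0. Lengths are in m, angles in degrees, forces in N, time in s.
With the tool pointing down it reaches from about 0.4 to 0.825 m from the base axis. Payload 7 kg.
Tool frame: the origin (TCP) lies midway between the tips of the shut fingers; the grasp point (between the pads) lies 19 mm behind it; z points along the fingers, y is the line along which they close (so a half turn about z gives the same grasp; the last joint's range is limited). The gripper opens to 88 mm and grips with 3 to 60 N. Pads are 19 mm wide; open, the fingers measure 130 mm over their backs; the gripper's body (78 mm by 193 mm) begins 47 mm behind the grasp point.
Start: joints at [92.137, 20.546, 0.682, 0, -70.136, -16.507], TCP at [0.168, 0.654, 0.193] pointing down, gripper open.
Joint ranges: [-176.03, 176.03], [-82.01, 121.73], [-58.28, 71.71], [-173.87, 95.51], [-174.79, -0.11], [-173.66, 173.66]. Speed limits (degrees/s): [136.94, 136.94, 172.46, 180, 180, 180].

### API

Orientations are given as [roll, pitch, yaw] about the fixed x, y, z axes, in that order (R = Rz(yaw) Ry(pitch) Rx(roll)).
In Python, from plant import telemetry, viewer, workorder gives the robot as it stands. The module is installed in compiled form; this text tells all that it offers.
- The arm moves only by the tool carry_out, never from a script. Its argument "rows" is a list of rows, each a list of 6 numbers: the shift along the tool's x, y, z in m, then the turn, a rotation vector about the tool's x, y, z in rad. In form: [[tx, ty, tz, ax, ay, az], ...]. A call has 1 to 8 rows; each row is the pose to reach, as a shift and turn from the pose commanded when the call began, along the tool's axes at that moment; what a row does not reach only later rows make up. A row lasts 1/8 s, in which the tool goes at most 62.5 mm and 10.7 degrees, less where a joint would pass 70% of its speed; a pose out of reach is approached as far as the arm can. A call with a gripper value outside its range is refused whole. "grip" is the gripper's target within -1 to 1 (fully open at 1, half-way at 0, shut at -1), set as the call begins (left out, the last holds). The fingers move at their own pace and stop on an object; the grip force is fixed at half the most. Time passes only in rows, so rows that repeat a pose let the fingers close. It gives the time, the measured TCP pose, the force, the opening and the grip force at its end, in the units of the state.
- telemetry.get_obs(): the state, without advancing time (a new reading comes with each control period).
- viewer.snapshot(name): name is "scene" or "top" or "wrist"; returns the picture (420x560x3 uint8, red, green, blue); there is no depth.
- viewer.camera_info(name): a dict with "intrinsics" (3x3 intrinsics, pixels), "k1" (the pictures are not rectified: a ray, as slopes to the right and down, at radius r is drawn at 1 + k1 r^2 times it, then the intrinsics apply), "extrinsics" (4x4, takes a point from camera to world coordinates); the wrist camera has in their place "tool_from_camera" (4x4, takes a point from camera to tool coordinates, whose origin is the TCP and whose axes are the flange's). Camera axes: x right, y down, z forward; pixel columns grow to the right and rows downward; lengths in m; the calibration is good to about 2 mm. A picture is of the moment at which its call begins: read the wrist's pose just before it. camera_info takes no time and is no camera call.
- workorder.close_job(): hands the job in; it is judged then, once.
The state is a dict: "clock": time; "joint_pos": joint angles; "qvel": joint speeds; "tau": joint torques, N m; "tool_pos": TCP position; "orientation": TCP orientation; "force": force on the tool from outside, world axes, zero at the start; "moment": the same for the moment, N m; "opening": finger opening in m; "gripper_force": force on a finger pad.
Only numpy, scipy, OpenCV 4.12 (cv2) and the standard library are available. Lean on these libraries where they do the work, as an engineer would, in place of code of your own. Each camera call takes 0.05 s, during which the arm holds its last target. There are 200 camera calls.

## Working session

There is one attempt and no reset: what is moved stays moved. The work goes in short steps, Python scripts to look and compute and a tool call to move; the robot and the scene stay as the last step left them, time stands still between calls to the robot, and variables do not carry over. Pictures are saved under pics/ and viewed, at most 10 in all, crops included, and the job is handed in when it is done.

Besides the shell and the picture viewer there is one more tool, called after "Call:" in YAML: its name, and indented under it one key for each argument. carry_out: Moves the arm, as the interface text tells. Its arguments: {"type":"object","properties":{"rows":{"type":"array"},"grip":{"type":"number"}},"required":["rows"]}

```bash
mkdir -p pics; python3 - <<'E'
from plant import telemetry, viewer
import cv2
print(telemetry.get_obs())
for n in ["top","scene"]:
    im=viewer.snapshot(n); cv2.imwrite(f"pics/{n}0.png",cv2.resize(im[:,:,::-1],(800,600),interpolation=cv2.INTER_CUBIC))
    cv2.imwrite(f"pics/{n}0_raw.png",im[:,:,::-1])
    print(n,viewer.camera_info(n))
print(viewer.camera_info("wrist"))
E
```

```text
{'clock': 0.0, 'joint_pos': array([ 9.21366475e+01,  2.05896718e+01,  6.33132258e-01, -2.03586742e-02,
       -7.01369895e+01, -1.65042162e+01]), 'qvel': array([ 0.02272122, -0.00506888,  0.03292786, -0.15472301,  0.05768871,
        0.1281515 ]), 'tau': array([-8.07803626e-04, -5.82713842e+01,  2.93068850e+01,  6.99778005e+00,
        7.14774389e-03, -1.51418249e-04]), 'tool_pos': array([0.16742072, 0.65332836, 0.19163703]), 'orientation': array([ 1.79904887e+02, -8.22286730e-03, -1.43744948e+01]), 'force': array([ 0.01915744,  0.72706772, -0.10240348]), 'moment': array([-0.02012563, -0.04164527,  0.06478338]), 'gripper_force': 0.0, 'opening': 0.0878789192994097}
top {'intrinsics': array([[481.07819246,   0.        , 271.41089402],
       [  0.        , 481.07819246, 210.81776813],
       [  0.        ,   0.        ,   1.        ]]), 'k1': 0.028490829883748618, 'extrinsics': array([[-1.02747412e-02, -9.97620695e-01,  6.81716774e-02,
         5.29458592e-01],
       [-9.99946766e-01,  1.01863444e-02, -1.64417640e-03,
         3.07749756e-02],
       [ 9.45844220e-04, -6.81849419e-02,
[... 454 characters left out ...]
1,  0.54249965],
       [-0.00363289, -0.58654116, -0.80991128,  0.85721419],
       [ 0.        ,  0.        ,  0.        ,  1.        ]])}
{'intrinsics': array([[317.45080961,   0.        , 278.41072783],
       [  0.        , 317.45080961, 211.64722585],
       [  0.        ,   0.        ,   1.        ]]), 'k1': -0.04422024220467081, 'tool_from_camera': array([[ 6.19908918e-04, -9.65403170e-01, -2.60761067e-01,
         6.96661997e-02],
       [ 9.99999683e-01,  7.28889569e-04, -3.21227322e-04,
         1.02344569e-03],
       [ 5.00179897e-04, -2.60760785e-01,  9.65403316e-01,
        -1.92174132e-01],
       [ 0.00000000e+00,  0.00000000e+00,  0.00000000e+00,
         1.00000000e+00]])}
```

View pics/top0.png

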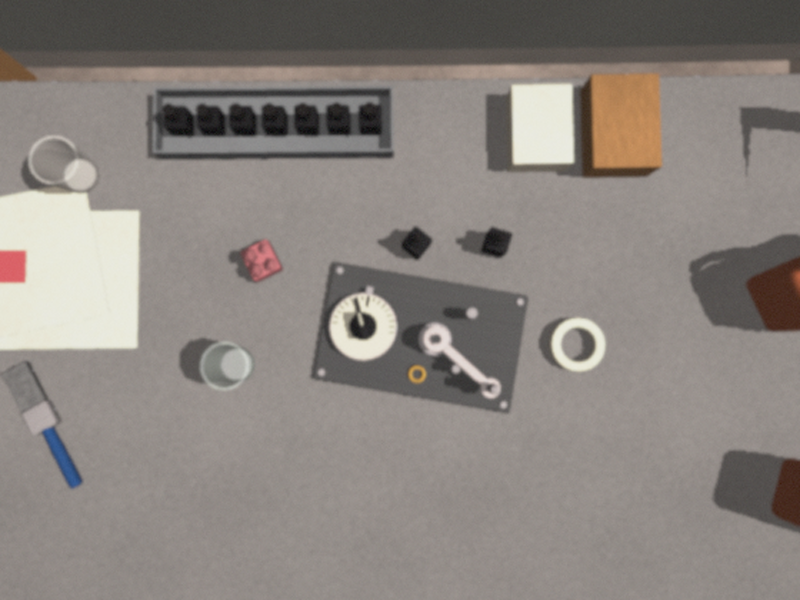

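View pics/scene0.png

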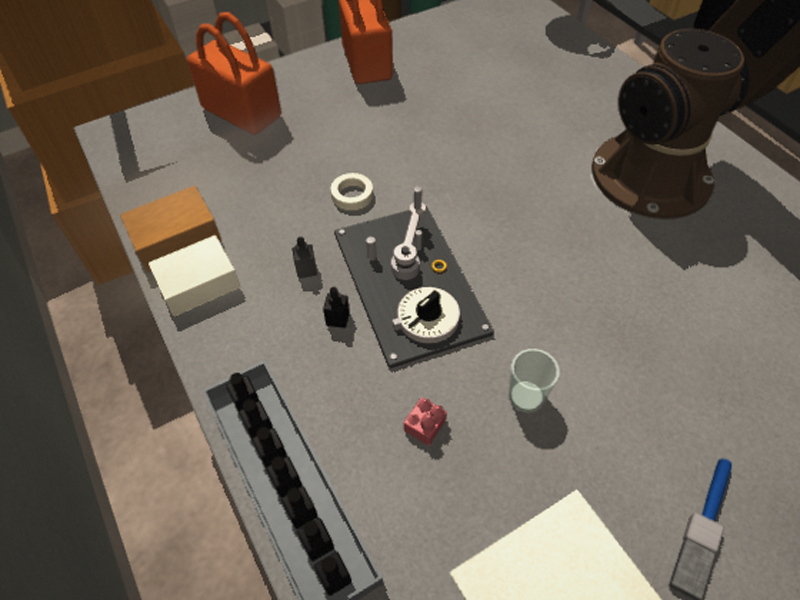

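The top picture shows the plate, with screws at (340,270), (521,301), (504,405), (321,372). The dial centre is at (363,326), the zero lug at (370,291), the pivot at (435,339) and the stud at (491,388).

```bash
cat > h.py <<'E'
import numpy as np, cv2
from scipy.spatial.transform import Rotation as R
from plant import telemetry, viewer
def obs():
    o=telemetry.get_obs(); return o
def T_tool(o):
    T=np.eye(4); T[:3,:3]=R.from_euler('xyz',o['orientation'],degrees=True).as_matrix(); T[:3,3]=o['tool_pos']; return T
def cam(name,o=None):
    c=viewer.camera_info(name)
    E=T_tool(o or obs())@c['tool_from_camera'] if name=='wrist' else c['extrinsics']
    return c['intrinsics'],c['k1'],E
def ray(c,px):
    K,k1,E=c
    n=cv2.undistortPoints(np.array([[px]],float),K,np.array([k1,0,0,0])).ravel()
    return E[:3,3],E[:3,:3]@[n[0],n[1],1]
def at_z(c,px,z):
    o,d=ray(c,px); return o+d*(z-o[2])/d[2]
def proj(c,P):
    K,k1,E=c; p=np.linalg.inv(E)@np.append(P,1)
    return cv2.projectPoints(p[:3].reshape(1,1,3),np.zeros(3),np.zeros(3),K,np.array([k1,0,0,0]))[0].ravel()
def shift(o,target,rpy):
    """tool-frame shift & rotvec to target"""
    T=T_tool(o); Rt=R.from_euler('xyz',rpy,degrees=True).as_matrix()
    return np.round(np.r_[T[:3,:3].T@(np.array(target)-T[:3,3]),R.from_matrix(T[:3,:3].T@Rt).as_rotvec()],4)
E
python3 - <<'E'
from h import *
c=cam('top'); s=560/800
scr=[at_z(c,np.array(p)*s,.012)[:2] for p in [(340,270),(521,301),(504,405),(321,372)]]
print(np.round(scr,4)); o=np.mean(scr,0)
yv=scr[0]-scr[1]+scr[3]-scr[2]; xv=scr[0]-scr[3]+scr[1]-scr[2]
a1=np.degrees(np.arctan2(-yv[0],yv[1]));a2=np.degrees(np.arctan2(xv[1],xv[0]));print(o,a1,a2)
for n,p,z in [('dial',(363,326),.03),('lug',(370,291),.03),('pivot',(435,339),.056),('stud',(491,388),.101),('stop',(472,313),.058),('inkL',(416,243),.06),('inkR',(497,242),.06),('tape',(578,345),.02),('tum',(226,365),.04),('ring',(417,374),.015)]:
    print(n,np.round(at_z(c,np.array(p)*s,z)[:2],4))
ob=obs(); print(shift(ob,[.50,.08,.30],[180,0,-14.4]))
E
```

```text
[[ 0.6484  0.101 ]
 [ 0.5985 -0.1723]
 [ 0.443  -0.1431]
 [ 0.4948  0.1303]]
[ 0.54617228 -0.0210393 ] -10.542791661112615 -10.712641785185193
dial [0.5626 0.0661]
lug [0.6145 0.0553]
pivot [ 0.5419 -0.0385]
stud [ 0.4736 -0.111 ]
stop [ 0.5788 -0.0923]
inkL [ 0.6812 -0.0127]
inkR [ 0.6814 -0.1301]
tape [ 0.5314 -0.2539]
tum [0.5075 0.266 ]
ring [ 0.4904 -0.0136]
[ 4.645e-01  4.730e-01 -1.075e-01  1.500e-03 -2.000e-04  4.000e-04]
```

```bash
python3 -c "
from h import *
print(shift(obs(),[.555,.066,.22],[180,0,10]))"
```

```text
[ 5.212e-01  4.728e-01 -2.750e-02  1.500e-03  1.000e-04 -4.254e-01]
```

Call:
carry_out:
  rows:
    - [0.06,0.055,-0.0275,0,0,-0.1]
    - [0.521,0.473,-0.0275,0,0,-0.425]
    - [0.521,0.473,-0.0275,0,0,-0.425]
    - [0.521,0.473,-0.0275,0,0,-0.425]
    - [0.521,0.473,-0.0275,0,0,-0.425]
    - [0.521,0.473,-0.0275,0,0,-0.425]
    - [0.521,0.473,-0.0275,0,0,-0.425]
    - [0.521,0.473,-0.0275,0,0,-0.425]
  grip: 1

```text
clock: 1.1
tool_pos: [0.4414, 0.2373, 0.2177]
orientation: [-180.0, -0.0, 10.0]
force: [1.3, 1.4, -0.3]
opening: 0.0876
gripper_force: 0.0
```

```bash
python3 -c "
from h import *
o=obs();print(o['tool_pos'],o['orientation'],o['force'],o['clock']);print(shift(o,[.555,.066,.22],[180,0,10]))"
```

```text
[0.44141754 0.23727041 0.21772765] [-1.79987872e+02 -6.55320579e-03  1.00040172e+01] [ 1.26246891  1.3812043  -0.25936889] 1.1
[ 8.210e-02  1.884e-01 -2.300e-03 -2.000e-04 -1.000e-04  1.000e-04]
```

Call:
carry_out:
  rows:
    - [0.082,0.188,-0.002,0,0,0]
    - [0.082,0.188,-0.002,0,0,0]
    - [0.082,0.188,-0.002,0,0,0]
    - [0.082,0.188,-0.002,0,0,0]
    - [0.082,0.188,-0.002,0,0,0]
    - [0.082,0.188,-0.002,0,0,0]

```text
clock: 1.85
tool_pos: [0.5537, 0.0688, 0.2195]
orientation: [-180.0, 0.0, 10.0]
force: [0.8, -0.1, 0.0]
opening: 0.0873
gripper_force: 0.0
```

```bash
python3 - <<'E'
from h import *
o=obs(); im=viewer.snapshot('wrist'); cv2.imwrite('pics/w1raw.png',im[:,:,::-1])
c=cam('wrist',o); t=np.array([.5462,-.021]); M=R.from_euler('z',-10.6,degrees=True).as_matrix()[:2,:2]
for n,p,z in [('knob',(0,.088),.065),('dial',(0,.088),.03),('piv',(0,-.02),.05)]:
    P=np.r_[t+M@p,z]; print(n,P,proj(c,P))
print(o['tool_pos'],o['orientation'],o['clock'])
cv2.imwrite('pics/w1.png',cv2.resize(im[:,:,::-1],(800,600),interpolation=cv2.INTER_CUBIC))
E
```

```text
knob [0.56238772 0.06549831 0.065     ] [282.1955924  183.39135322]
dial [0.56238772 0.06549831 0.03      ] [281.88337887 178.34040207]
piv [ 0.54252097 -0.04065871  0.05      ] [367.21636771 213.02968366]
[0.5536714  0.06883698 0.21946952] [-1.79990393e+02  2.27218654e-02  1.00053908e+01] 1.85
```

View pics/w1.png

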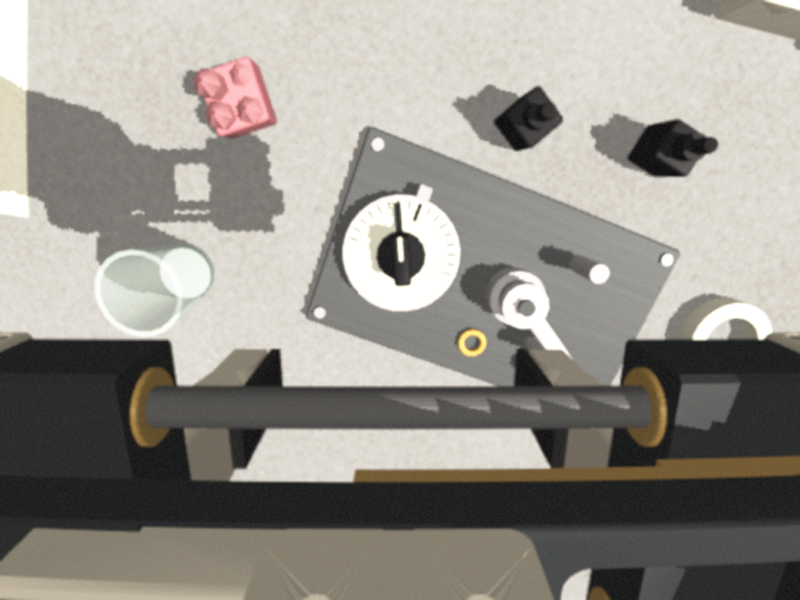

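The wrist picture shows the knob at (401,255), the pointer tip at (398,205), the long mark near (418,212) and the lug at (424,195). I'll enlarge it to measure the angles.

```bash
python3 - <<'E'
import cv2
im=cv2.imread('pics/w1raw.png')[120:225,230:370]
cv2.imwrite('pics/w1c.png',cv2.resize(im,None,fx=5.7,fy=5.7,interpolation=cv2.INTER_CUBIC))
E
```

```text
(no output)
```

View pics/w1c.png

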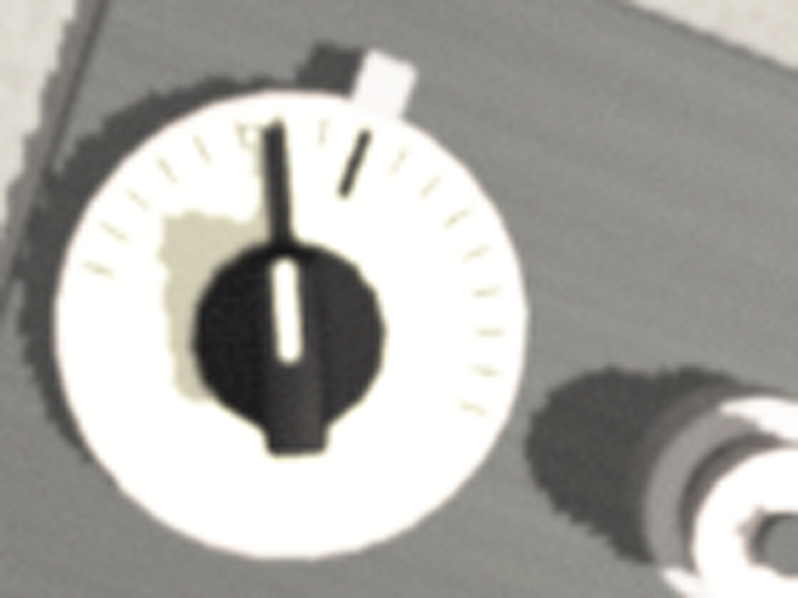

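In the crop, the blade runs from (276,122) to (284,235) and the zero mark from (366,131) to (344,194). The dial centre is at (291,324), the skirt centre at (289,338), and the bar's white line runs from (284,262) to (290,358).

```bash
python3 - <<'E'
from h import *
o=obs(); c=cam('wrist',o)
f=lambda p,z: at_z(c,np.array(p)/5.7+(230,120)-0.4,z)[:2]
a=lambda v: np.degrees(np.arctan2(v[1],v[0]))
D=f((291,324),.03); S=f((289,338),.038); print('dial',D,'skirt',S)
print('ptr',a(f((276,122),.034)-f((284,235),.034)),'ptr2',a(f((276,122),.034)-D),'bar',a(f((284,262),.065)-f((290,358),.065)))
print('zero',a(f((366,131),.03)-f((344,194),.03)),a(f((366,131),.03)-D),'lug',a(f((384,80),.03)-D))
s=.7; w=lambda p,z: at_z(c,np.array(p)*s,z)[:2]
scr=[w(p,.012) for p in [(377,145),(667,260),(320,313)]]
print(scr, 'org',(scr[1]+scr[2])/2,a(scr[0]-scr[2]),a(scr[0]-scr[1])-90)
print('piv',w((526,306),.06),'stop',w((599,273),.058))
yaw=4
E
```

```text
dial [0.56441698 0.06767321] skirt [0.56266159 0.06783048]
ptr 14.193922946586245 ptr2 14.368394132096768 bar 13.710236437920605
zero -8.888894315097836 -10.924437358837457 lug -10.551626042898562
[array([0.64732368, 0.1028534 ]), array([ 0.59749274, -0.17116356]), array([0.49317242, 0.13043837])] org [ 0.54533258 -0.02036259] -10.145548518307525 -10.306803548452265
piv [ 0.5436274  -0.03856176] stop [ 0.58017569 -0.09056066]
```

```bash
python3 -c "
from h import *
o=obs();print(o['tool_pos']);print(shift(o,[.563,.067,.046],[180,0,14]))"
```

```text
[0.5536527  0.06911794 0.21965573]
[ 8.800e-03  3.800e-03  1.737e-01 -2.000e-04  1.000e-04 -6.900e-02]
```

Call:
carry_out:
  rows:
    - [0.009,0.003,0.03,0,0,-0.07]
    - [0.009,0.003,0.07,0,0,-0.07]
    - [0.009,0.003,0.11,0,0,-0.07]
    - [0.009,0.003,0.14,0,0,-0.07]
    - [0.009,0.003,0.165,0,0,-0.07]
    - [0.009,0.003,0.174,0,0,-0.07]
    - [0.009,0.003,0.174,0,0,-0.07]

```text
clock: 2.78
tool_pos: [0.5634, 0.0675, 0.0458]
orientation: [180.0, 0.0, 14.1]
force: [-0.7, -0.1, 0.8]
opening: 0.0872
gripper_force: 0.0
```

Call:
carry_out:
  rows:
    - [0,0,0,0,0,0]
    - [0,0,0,0,0,0]
    - [0,0,0,0,0,0]
    - [0,0,0,0,0,0]
    - [0,0,0,0,0,0]
    - [0,0,0,0,0,0]
    - [0,0,0,0,0,0]
    - [0,0,0,0,0,0]
  grip: -1

```text
clock: 3.78
tool_pos: [0.5635, 0.0668, 0.0456]
orientation: [180.0, 0.0, 14.0]
force: [-1.3, -0.1, 0.2]
opening: 0.0132
gripper_force: 0.0
```

Call:
carry_out:
  rows:
    - [0,0,0,0,0,0]
    - [0,0,0,0,0,0]

```text
clock: 4.03
tool_pos: [0.5636, 0.0668, 0.0456]
orientation: [-180.0, 0.0, 14.0]
force: [1.0, 0.6, -0.8]
opening: 0.0005
gripper_force: 0.0
```

The fingers shut fully, so the bar was missed. I'll take another look.

```bash
python3 - <<'E'
from h import *
a=viewer.snapshot('wrist');b=viewer.snapshot('scene')
c=cam('scene'); u=proj(c,[.563,.067,.05]);print(u,proj(cam('wrist'),[.563,.067,.05]),telemetry.get_obs()['force'])
x,y=map(int,u); crop=cv2.resize(b[y-50:y+50,x-65:x+65],(520,400),interpolation=cv2.INTER_CUBIC)
cv2.imwrite('pics/two.png',np.hstack([cv2.resize(a,(280,210))if 0 else crop])[:,:,::-1])
cv2.imwrite('pics/w2raw.png',a[:,:,::-1])
E
```

```text
[300.37765339 212.13359395] [276.78225851 240.87030382] [-0.9771628   0.05708533  0.90366352]
```

View pics/two.png

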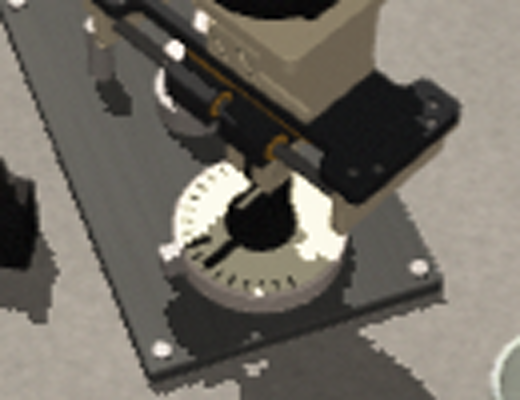

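```bash
python3 - <<'E'
import cv2
im=cv2.imread('pics/w2raw.png')
cv2.imwrite('pics/w2.png',cv2.resize(im,(800,600),interpolation=cv2.INTER_CUBIC))
E
```

```text
(no output)
```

View pics/w2.png

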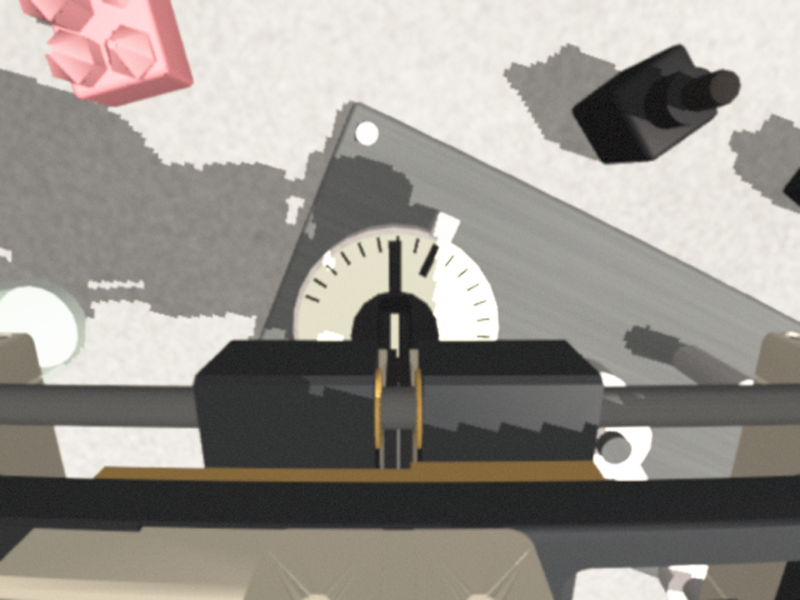

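The gap between the fingers looks like roughly 10-15 mm in the picture, which contradicts the reading. I'll check the telemetry again.

```bash
python3 - <<'E'
from h import *
for i in range(2):
    o=obs();print(o['clock'],o['opening'],o['gripper_force'],o['force'],o['moment'],o['tool_pos']); im=viewer.snapshot('wrist')
c=cam('wrist')
T=T_tool(o)
for w in (.0,.007):
  for dx in (-.0095,.0095):
   for dz in (-.06,-.04,-.02):
    P=T@[dx,w,dz,1]; print(w,dx,dz,proj(c,P[:3])/.7)
for P in [(.02,0),(-.02,0),(0,0)]:
    a=np.radians(14.2);print('bar',P,proj(c,np.array([.563+P[0]*np.cos(a),.067+P[0]*np.sin(a),.065]))/.7)
E
```

```text
4.125 0.0004165851120939951 0.0 [-0.9771628   0.05708533  0.90366352] [-0.04601997 -0.0373032  -0.00768504] [0.56355936 0.06679468 0.04565516]
4.175 0.0005514214988839335 0.0 [-0.99221812 -0.83019406  0.57533992] [-0.05062386 -0.06739991  0.01509267] [0.56356415 0.06678932 0.04566051]
0.0 -0.0095 -0.06 [395.55921888 429.23736849]
0.0 -0.0095 -0.04 [395.83799585 400.67868637]
0.0 -0.0095 -0.02 [396.06010351 377.94986564]
0.0 0.0095 -0.06 [395.5143295 375.8889834]
0.0 0.0095 -0.04 [395.80854661 352.65613337]
0.0 0.0095 -0.02 [396.0407947  334.33337486]
0.007 -0.0095 -0.06 [416.91618962 429.24497859]
0.007 -0.0095 -0.04 [414.75856674 400.68777393]
0.007 -0.0095 -0.02 [413.03885804 377.95939006]
0.007 0.0095 -0.06 [417.66097775 375.90007077]
0.007 0.0095 -0.04 [415.33555906 352.66769586]
0.007 0.0095 -0.02 [413.49944763 334.34471207]
bar (0.02, 0) [394.9959909  309.89707163]
bar (-0.02, 0) [395.43921793 401.33801376]
bar (0, 0) [395.22294266 356.97762644]
```

The bar is visibly between the finger strips, so I'll trust the picture over the opening sensor. A turn followed by another look will settle it.

Call:
carry_out:
  rows:
    - [0,0,0,0,0,0.07]
    - [0,0,0,0,0,0.14]
    - [0,0,0,0,0,0.21]
    - [0,0,0,0,0,0.28]
    - [0,0,0,0,0,0.35]
    - [0,0,0,0,0,0.43]
    - [0,0,0,0,0,0.43]

```text
clock: 5.1
tool_pos: [0.5636, 0.0668, 0.0457]
orientation: [180.0, -0.0, -10.6]
force: [-0.6, -0.6, 0.6]
opening: 0.0004
gripper_force: 0.0
```

```bash
python3 - <<'E'
from h import *
o=obs();print(o['clock'],o['opening'],o['gripper_force'],o['force'],o['moment'],o['tool_pos'],o['orientation'])
im=viewer.snapshot('wrist')
cv2.imwrite('pics/w3.png',cv2.resize(im[130:280,180:380,::-1],(800,600),interpolation=cv2.INTER_CUBIC))
E
```

```text
5.1 0.0004174473346400706 0.0 [-0.63591375 -0.60080498  0.64592493] [-0.05822523 -0.00449214 -0.03226437] [0.5635691  0.06679987 0.04565723] [ 1.79999556e+02 -1.29639759e-03 -1.06149018e+01]
```

View pics/w3.png

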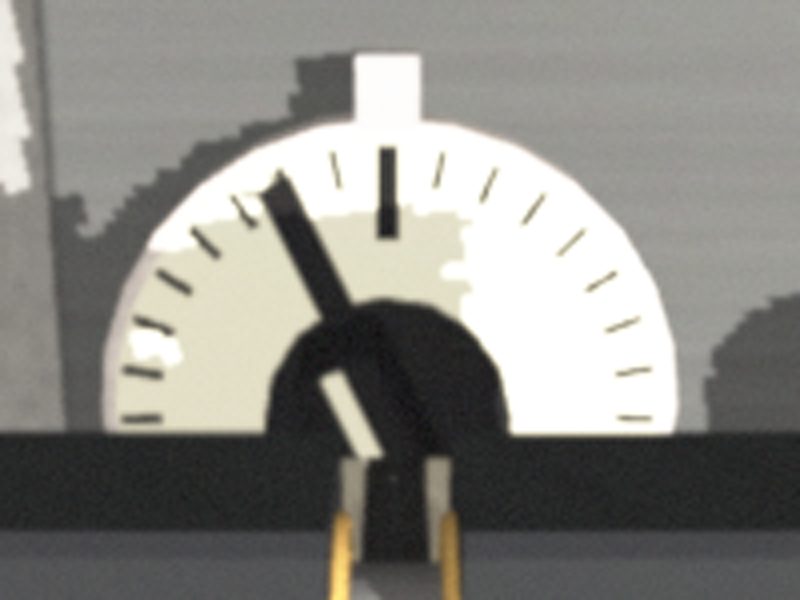

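```bash
python3 - <<'E'
from h import *
from scipy.optimize import least_squares
o=obs(); K,k1,E=cam('wrist',o)
f=lambda p: np.array(p)/4+(180,130)-.4
a=np.radians(-10.55); u=np.array([np.cos(a),np.sin(a)]); v=np.array([-u[1],u[0]])
# dial-frame pts (x fwd,y left,z): marks at known angles radius unknown -> use edge
pts=[((388,118),(.05,0,.03))]
edge=[(388,118),(160,230),(110,330),(105,400),(675,400),(665,320),(600,210)]
def res(q):
    E2=E.copy(); E2[2,3]+=q[2]; r=[]
    for p in edge:
        P=at_z((K,k1,E2),f(p),.03)[:2]; r.append(np.hypot(*(P-q[:2]))-.05)
    return r
s=least_squares(res,[.563,.067,0]); print(s.x,np.round(s.fun,4))
for dz in (0,.01,.02): print(dz,least_squares(lambda q:res([*q,dz]),[.563,.067]).x)
E
```

```text
[0.56191921 0.067162   0.00329053] [ 0.0002 -0.0001  0.0002 -0.0001  0.0001  0.     -0.0003]
0 [0.56188439 0.06712857]
0.01 [0.56188197 0.06725093]
0.02 [0.56153733 0.06743701]
```

The pose agrees with the dial outline to within about 3 mm, but the fingers closed over the top of the bar without contact. The real tips must sit higher than the nominal TCP. I'll lower the shut fingers gently onto the bar to find the tip height.

Call:
carry_out:
  rows:
    - [0,0,0.001,0,0,0]
    - [0,0,0.002,0,0,0]
    - [0,0,0.003,0,0,0]
    - [0,0,0.003,0,0,0]

```text
clock: 5.65
tool_pos: [0.5635, 0.0667, 0.0425]
orientation: [180.0, 0.0, -10.6]
force: [0.4, -0.6, 0.1]
opening: 0.0001
gripper_force: 0.0
```

Call:
carry_out:
  rows:
    - [0,0,0.001,0,0,0]
    - [0,0,0.002,0,0,0]
    - [0,0,0.003,0,0,0]
    - [0,0,0.004,0,0,0]
    - [0,0,0.004,0,0,0]

```text
clock: 6.28
tool_pos: [0.5635, 0.0668, 0.0385]
orientation: [180.0, 0.0, -10.6]
force: [-1.1, 1.0, -0.0]
opening: 0.0006
gripper_force: 0.0
```

```bash
python3 - <<'E'
from h import *
b=viewer.snapshot('scene'); a=viewer.snapshot('top')
o=obs(); T=T_tool(o); c=cam('scene')
for dz in (0,-.02,-.06): print(dz,proj(c,(T@[0,0,dz,1])[:3]),proj(cam('top'),(T@[0,0,dz,1])[:3]))
print('bartop',proj(c,[.563,.067,.065]),'dial',proj(c,[.563,.067,.03]))
A=cv2.resize(b[165:265,240:360],(720,600),interpolation=cv2.INTER_CUBIC)
cv2.imwrite('pics/s2.png',A[:,:,::-1])
E
```

```text
0 [299.98025114 215.07749581] [253.62864548 227.59075349]
-0.02 [300.22197792 209.93513097] [253.27927489 227.26608253]
-0.06 [300.72946284 199.1251055 ] [252.5365124  226.57583773]
bartop [300.56471247 208.22013503] dial [300.13509056 217.20453419]
```

View pics/s2.png

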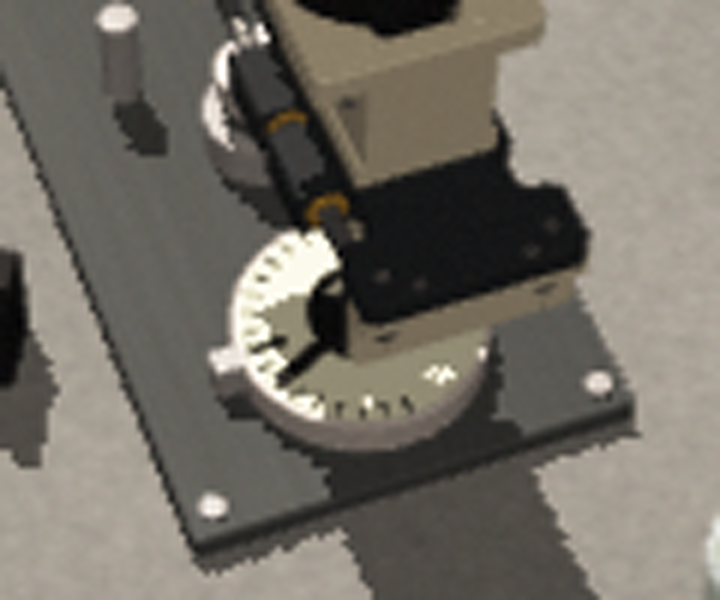

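Call:
carry_out:
  rows:
    - [0,0,0.001,0,0,0]
    - [0,0,0.002,0,0,0]
    - [0,0,0.003,0,0,0]
    - [0,0,0.003,0,0,0]

```text
clock: 6.88
tool_pos: [0.5635, 0.0667, 0.0355]
orientation: [180.0, 0.0, -10.6]
force: [0.0, 0.3, -0.5]
opening: 0.0004
gripper_force: 0.0
```

Call:
carry_out:
  rows:
    - [0,0,0.001,0,0,0]
    - [0,0,0.002,0,0,0]
    - [0,0,0.003,0,0,0]
    - [0,0,0.004,0,0,0]
    - [0,0,0.004,0,0,0]

```text
clock: 7.5
tool_pos: [0.5635, 0.0668, 0.0316]
orientation: [180.0, 0.0, -10.6]
force: [0.6, -0.1, -0.0]
opening: 0.0001
gripper_force: 0.0
```

Call:
carry_out:
  rows:
    - [0,0,0.001,0,0,0]
    - [0,0,0.002,0,0,0]
    - [0,0,0.003,0,0,0]
    - [0,0,0.004,0,0,0]
    - [0,0,0.004,0,0,0]

```text
clock: 8.12
tool_pos: [0.5641, 0.0668, 0.031]
orientation: [-180.0, -0.1, -10.6]
force: [-11.3, 0.7, 29.2]
opening: 0.0003
gripper_force: 14.8
```

```bash
python3 - <<'E'
from h import *
o=obs(); T=T_tool(o); c=cam('wrist',o)
print(o['force'],o['moment'],o['tool_pos'])
im=viewer.snapshot('wrist'); cv2.imwrite('pics/w4.png',cv2.resize(im[150:300,180:380,::-1],(800,600),interpolation=cv2.INTER_CUBIC))
g=lambda q:(np.array(q)-(180,150))*4
for dz in (0,-.02,-.04): print('tip',dz,g(proj(c,(T@[.0095,0,dz,1])[:3])),g(proj(c,(T@[-.0095,0,dz,1])[:3])))
a=np.radians(14)
for l in (.02,0,-.02): print('bar',l,g(proj(c,[.562+l*np.cos(a),.067+l*np.sin(a),.065])))
E
```

```text
[-11.33637946   0.65139399  29.22500702] [ 0.09150955  4.21356308 -0.02737976] [0.5640988  0.06679196 0.03097004]
tip 0 [387.72258263 296.52915696] [387.79625899 408.19907323]
tip -0.02 [387.02309379 338.2166603 ] [387.12543663 460.19760481]
tip -0.04 [386.15876744 389.76805886] [386.30249438 524.04770033]
bar 0.02 [324.34804401 325.4030563 ]
bar 0 [387.78618108 453.26585435]
bar -0.02 [447.67730839 573.75314213]
```

View pics/w4.png

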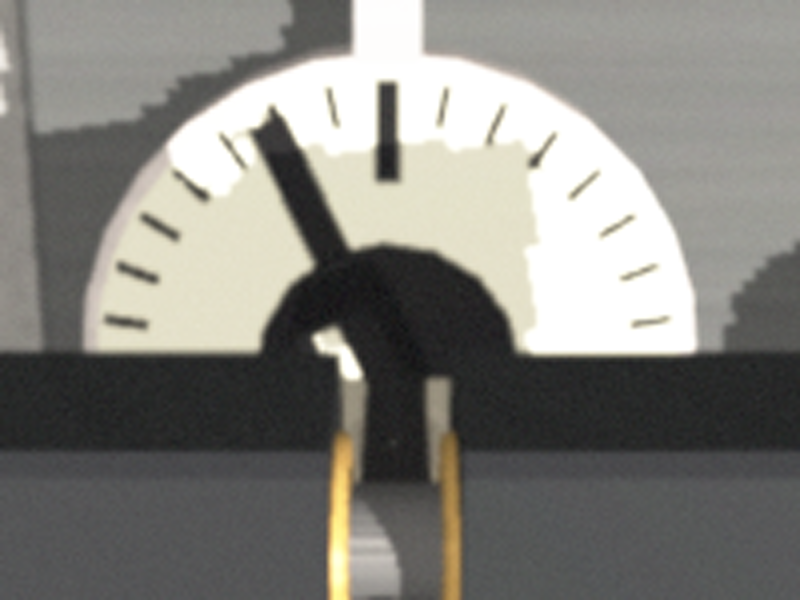

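Contact came at a TCP z of about 0.031 on the bar top, which is at 0.065. The real tips are therefore about 34 mm behind the nominal TCP, which matches the image. I'll back off, open, realign and grip about 33 mm deeper.

Call:
carry_out:
  rows:
    - [0,0,-0.01,0,0,0]
    - [0,0,-0.03,0,0,0]
    - [0,0,-0.05,0,0,-0.1]
    - [-0.001,0,-0.05,0,0,-0.25]
    - [-0.001,0,-0.05,0,0,-0.43]
    - [-0.001,0,-0.05,0,0,-0.43]
    - [-0.001,0,-0.05,0,0,-0.43]
    - [-0.001,0,-0.05,0,0,-0.43]
  grip: 1

```text
clock: 9.18
tool_pos: [0.5626, 0.0669, 0.0775]
orientation: [180.0, 0.0, 13.9]
force: [-0.2, -1.5, -0.3]
opening: 0.0747
gripper_force: 0.0
```

Call:
carry_out:
  rows:
    - [0,0,0.02,0,0,0]
    - [0,0,0.035,0,0,0]
    - [0,0,0.045,0,0,0]
    - [0,0,0.053,0,0,0]
    - [0,0,0.058,0,0,0]
    - [0,0,0.062,0,0,0]
    - [0,0,0.062,0,0,0]

```text
clock: 10.05
tool_pos: [0.5626, 0.067, 0.0156]
orientation: [180.0, 0.0, 14.0]
force: [1.0, -0.2, 0.3]
opening: 0.0877
gripper_force: 0.0
```

Call:
carry_out:
  rows:
    - [0,0,0,0,0,0]
    - [0,0,0,0,0,0]
    - [0,0,0,0,0,0]
    - [0,0,0,0,0,0]
    - [0,0,0,0,0,0]
    - [0,0,0,0,0,0]
    - [0,0,0,0,0,0]
    - [0,0,0,0,0,0]
  grip: -1

```text
clock: 11.05
tool_pos: [0.5625, 0.0676, 0.0157]
orientation: [-179.9, -0.0, 14.0]
force: [-8.1, 14.4, 3.9]
opening: 0.0136
gripper_force: 30.1
```

Call:
carry_out:
  rows:
    - [0,0,0,0,0,0]
    - [0,0,0,0,0,0]

```text
clock: 11.3
tool_pos: [0.5624, 0.0678, 0.0157]
orientation: [-179.9, -0.0, 14.0]
force: [-2.2, 5.4, 1.6]
opening: 0.0134
gripper_force: 30.0
```

The bar is gripped. Now to turn it to zero.

Call:
carry_out:
  rows:
    - [0,0,0,0,0,0.07]
    - [0,0,0,0,0,0.14]
    - [0,0,0,0,0,0.21]
    - [0,0,0,0,0,0.28]
    - [0,0,0,0,0,0.35]
    - [0,0,0,0,0,0.43]
    - [0,0,0,0,0,0.43]
    - [0,0,0,0,0,0.43]

```text
clock: 12.3
tool_pos: [0.5624, 0.0681, 0.0157]
orientation: [-179.9, 0.0, -10.7]
force: [-2.8, 6.1, 0.5]
opening: 0.0137
gripper_force: 30.0
```

```bash
python3 - <<'E'
from h import *
o=obs(); print(o['orientation'],o['force'],o['moment'])
im=viewer.snapshot('wrist'); cv2.imwrite('pics/w5raw.png',im[:,:,::-1])
# dark pixels in dial sector: rows listing of blade columns
g=im.mean(2)
for r in range(140,232,3):
    x=np.where(g[r,235:325]<70)[0]+235; print(r,(x.min(),x.max(),len(x)) if len(x) else None)
E
```

```text
[-1.79927859e+02  9.08642380e-03 -1.06506441e+01] [-2.79966042  6.11240992  0.49679903] [ 2.25279688  1.06781803 -0.07280774]
140 None
143 None
146 None
149 None
152 None
155 None
158 None
161 None
164 None
167 None
170 None
173 (np.int64(276), np.int64(279), 4)
176 (np.int64(275), np.int64(281), 7)
179 (np.int64(275), np.int64(281), 7)
182 (np.int64(275), np.int64(281), 7)
185 (np.int64(275), np.int64(281), 7)
188 (np.int64(275), np.int64(281), 7)
191 (np.int64(275), np.int64(282), 8)
194 (np.int64(274), np.int64(282), 9)
197 (np.int64(274), np.int64(282), 9)
200 (np.int64(275), np.int64(282), 8)
203 (np.int64(275), np.int64(282), 8)
206 (np.int64(274), np.int64(282), 9)
209 (np.int64(275), np.int64(282), 8)
212 (np.int64(275), np.int64(282), 8)
215 (np.int64(274), np.int64(282), 9)
218 (np.int64(264), np.int64(292), 29)
221 (np.int64(260), np.int64(297), 38)
224 (np.int64(255), np.int64(301), 47)
227 (np.int64(252), np.int64(304), 53)
230 (np.int64(250), np.int64(306), 57)
```

The blade now covers the zero mark, with both vertical at the tester's own yaw. I'll release and rise.

Call:
carry_out:
  rows:
    - [0,0,0,0,0,0]
    - [0,0,0,0,0,0]
    - [0,0,0,0,0,0]
    - [0,0,-0.02,0,0,0]
    - [0,0,-0.06,0,0,0]
    - [0,0,-0.12,0,0,0]
    - [0,0,-0.17,0,0,0]
    - [0,0,-0.17,0,0,0]
  grip: 1

```text
clock: 13.35
tool_pos: [0.5652, 0.0676, 0.1905]
orientation: [-179.8, -0.4, -10.6]
force: [0.1, -0.3, -0.6]
opening: 0.0855
gripper_force: 0.0
```

```bash
python3 - <<'E'
from h import *
o=obs(); print(o['tool_pos'],o['orientation'],o['clock'])
im=viewer.snapshot('wrist'); c=cam('wrist',o)
print('stud',shift(o,[.4725,-.1145,.13],[180,0,-10.6]))
x,y=map(int,proj(c,[.562,.067,.03])); print(x,y)
t=viewer.snapshot('top'); u=cam('top'); P=proj(u,[.5625,.067,.05])
A=cv2.resize(im[y-50:y+40,x-60:x+60,::-1],(480,360),interpolation=cv2.INTER_CUBIC)
q=proj(u,[.4725,-.1145,.1]); x2,y2=map(int,q); print(q,x2-35,y2-39)
B=cv2.resize(t[y2-39:y2+21,x2-35:x2+18,::-1],(318,360),interpolation=cv2.INTER_CUBIC)
cv2.imwrite('pics/m.png',np.hstack([A,B]))
E
```

```text
[0.56518435 0.06756519 0.19047222] [-179.76285523   -0.42569825  -10.62885968] 13.35
stud [-0.058   0.1963  0.0592 -0.0041 -0.0074 -0.0005]
279 193
[345.44636949 272.12755623] 310 233
```

View pics/m.png

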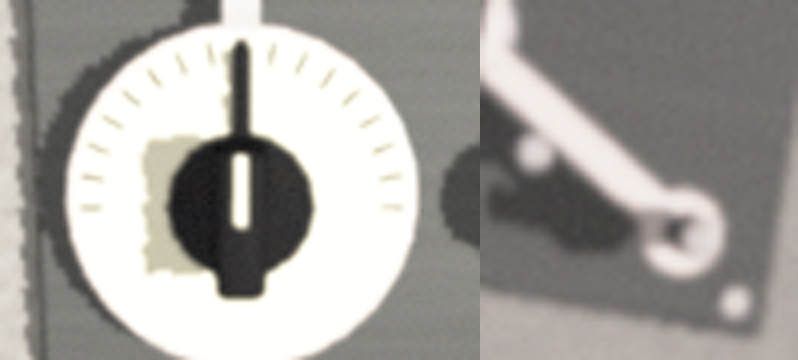

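The pointer sits exactly on zero. In the right half, the stud's boss ring is centred at crop (203,230), which is raw (343.8,271.3).

```bash
python3 - <<'E'
from h import *
o=obs(); u=cam('top')
for z in (.056,.06,.101): print(z,at_z(u,(343.4,270.9),z))
t=[.472,-.1155,.13]; print(shift(o,t,[180,0,-10.6]))
E
```

```text
0.056 [ 0.47239425 -0.11710314  0.056     ]
0.06 [ 0.47262415 -0.11650736  0.06      ]
0.101 [ 0.47498068 -0.11040058  0.101     ]
[-0.0552  0.1961  0.0558 -0.001  -0.0007 -0.0012]
```

Call:
carry_out:
  rows:
    - [-0.055,0.1975,0.02,0,0,0]
    - [-0.055,0.1975,0.02,0,0,0]
    - [-0.055,0.1975,0.04,0,0,0]
    - [-0.055,0.1975,0.055,0,0,0]
    - [-0.055,0.1975,0.055,0,0,0]
    - [-0.055,0.1975,0.055,0,0,0]

```text
clock: 14.2
tool_pos: [0.4723, -0.1168, 0.1305]
orientation: [180.0, 0.0, -10.6]
force: [0.1, 0.7, -0.8]
opening: 0.0876
gripper_force: 0.0
```

```bash
python3 - <<'E'
from h import *
o=obs(); print(o['tool_pos'],o['orientation'],o['clock']);print(shift(o,[.472,-.117,.046],[180,0,-10.6]))
E
```

```text
[ 0.47231951 -0.11684404  0.13045311] [ 1.79969769e+02  3.86064153e-02 -1.06492866e+01] 14.2
[-0.0002  0.0002  0.0845  0.0005  0.0007 -0.0009]
```

Call:
carry_out:
  rows:
    - [0,0,0.03,0,0,0]
    - [0,0,0.055,0,0,0]
    - [0,0,0.07,0,0,0]
    - [0,0,0.08,0,0,0]
    - [0,0,0.084,0,0,0]
    - [0,0,0.084,0,0,0]

```text
clock: 14.95
tool_pos: [0.4724, -0.1167, 0.0469]
orientation: [180.0, -0.0, -10.6]
force: [-0.9, -0.4, 0.5]
opening: 0.0879
gripper_force: 0.0
```

Call:
carry_out:
  rows:
    - [0,0,0,0,0,0]
    - [0,0,0,0,0,0]
    - [0,0,0,0,0,0]
    - [0,0,0,0,0,0]
    - [0,0,0,0,0,0]
    - [0,0,0,0,0,0]
    - [0,0,0,0,0,0]
    - [0,0,0,0,0,0]
  grip: -1

```text
clock: 15.95
tool_pos: [0.4732, -0.1163, 0.0468]
orientation: [-179.9, -0.1, -10.7]
force: [6.2, 6.3, -5.7]
opening: 0.0132
gripper_force: 24.5
```

Call:
carry_out:
  rows:
    - [0,0,0,0,0,0]
    - [0,0,0,0,0,0]

```text
clock: 16.2
tool_pos: [0.4731, -0.1162, 0.0467]
orientation: [-179.9, -0.1, -10.6]
force: [1.9, 4.7, -2.6]
opening: 0.0131
gripper_force: 30.0
```

```bash
python3 - <<'E'
from h import *
o=obs(); print(o['tool_pos'],o['orientation'],o['clock'],o['joint_pos'])
T=T_tool(o); p0=np.array([.4715,-.117]); piv=np.array([.5424,-.0393])
r=p0-piv; r*=.105/np.linalg.norm(r); print(np.degrees(np.arctan2(r[1],r[0])))
b=o['tool_pos'][:2]
for th in np.r_[np.arange(.08,1.12,.08),1.12,1.15]:
    q=piv+R.from_euler('z',th).as_matrix()[:2,:2]@r-(piv+r)
    print(round(th,2),np.round(T[:3,:3].T@np.r_[q,0],4))
E
```

```text
[ 0.47310804 -0.11624858  0.04669279] [-1.79930226e+02 -9.43912479e-02 -1.06453231e+01] 16.2 [ 9.34909104e+00  1.15934644e+01 -3.36635098e+01 -4.73912581e-02
 -4.46304758e+01  7.00393367e+01]
-132.3799482438575
0.08 [0.0073 0.0041 0.    ]
0.16 [0.0149 0.0077 0.    ]
0.24 [0.0228 0.0106 0.    ]
0.32 [0.0309 0.0128 0.    ]
0.4 [0.0391 0.0145 0.    ]
0.48 [0.0475 0.0154 0.0001]
0.56 [0.0559 0.0157 0.0001]
0.64 [0.0643 0.0153 0.0001]
0.72 [0.0726 0.0143 0.0001]
0.8 [0.0808 0.0125 0.0001]
0.88 [0.0889 0.0102 0.0001]
0.96 [0.0967 0.0072 0.0002]
1.04 [0.1043 0.0035 0.0002]
1.12 [ 0.1115 -0.0007  0.0002]
1.15 [ 0.1142 -0.0024  0.0002]
```

The stud is gripped. I'll swing it along the arc, first half.

Call:
carry_out:
  rows:
    - [0.007,0.004,0,0,0,0]
    - [0.015,0.0075,0,0,0,0]
    - [0.023,0.0105,0,0,0,0]
    - [0.031,0.013,0,0,0,0]
    - [0.039,0.0145,0,0,0,0]
    - [0.0475,0.0155,0,0,0,0]
    - [0.056,0.0155,0,0,0,0]
    - [0.056,0.0155,0,0,0,0]

```text
clock: 17.2
tool_pos: [0.5236, -0.1413, 0.0465]
orientation: [-179.9, 0.1, -10.6]
force: [-4.1, 10.0, 6.9]
opening: 0.0132
gripper_force: 30.0
```

Call:
carry_out:
  rows:
    - [0.008,-0.0005,0,0,0,0]
    - [0.0165,-0.0015,0,0,0,0]
    - [0.0245,-0.003,0,0,0,0]
    - [0.0325,-0.0055,0,0,0,0]
    - [0.0405,-0.0085,0,0,0,0]
    - [0.0475,-0.012,0,0,0,0]
    - [0.053,-0.0155,0,0,0,0]
    - [0.053,-0.0155,0,0,0,0]

```text
clock: 18.2
tool_pos: [0.5764, -0.1368, 0.0464]
orientation: [179.9, 0.3, -10.6]
force: [-9.3, 4.2, 9.0]
opening: 0.0131
gripper_force: 30.0
```

```bash
python3 - <<'E'
from h import *
o=obs(); print(o['tool_pos'],o['force'],o['clock']); d=o['tool_pos'][:2]-[.5424,-.0393]; print(np.hypot(*d),np.degrees(np.arctan2(d[1],d[0])))
E
```

```text
[ 0.57638276 -0.13676393  0.04644371] [-9.25479644  4.24529584  8.99527472] 18.2
0.10321844152084875 -70.77786223972191
```

Call:
carry_out:
  rows:
    - [0.0015,-0.001,0,0,0,0]
    - [0.003,-0.002,0,0,0,0]
    - [0.0045,-0.0025,0,0,0,0]
    - [0.0045,-0.0025,0,0,0,0]

```text
clock: 18.7
tool_pos: [0.5804, -0.1354, 0.0464]
orientation: [179.9, 0.4, -10.7]
force: [-11.1, 3.4, 9.6]
opening: 0.0131
gripper_force: 30.0
```

Call:
carry_out:
  rows:
    - [0.0015,-0.001,0,0,0,0]
    - [0.003,-0.002,0,0,0,0]
    - [0.003,-0.002,0,0,0,0]

```text
clock: 19.08
tool_pos: [0.581, -0.1353, 0.0463]
orientation: [179.8, 0.6, -10.7]
force: [-17.7, -0.8, 15.4]
opening: 0.013
gripper_force: 30.0
```

The stop is reached: a sharp force rise with little movement, at an arm angle of −68.1° against −68.2° expected. I'll let it settle, then hand in.

Call:
carry_out:
  rows:
    - [0,0,0,0,0,0]
    - [0,0,0,0,0,0]
    - [0,0,0,0,0,0]
    - [0,0,0,0,0,0]

```text
clock: 19.58
tool_pos: [0.581, -0.1352, 0.0463]
orientation: [179.8, 0.6, -10.7]
force: [-16.9, 0.3, 16.1]
opening: 0.0131
gripper_force: 30.0
```

```bash
python3 -c "
from plant import workorder
print(workorder.close_job())"
```

```text
the job is handed in; nothing more can be done
None
```

I turned the tare knob to zero with the clasp arm at rest, then swung the arm to its stop and handed the job in with the gripper still holding it there; no verdict came back, and I took no pointer picture after the swing.

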